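# Lean the inspection plate and clamp it

### The job

Take the taller steel plate out of the rack and lean it back against the grey angle plate, with its foot on the fixture's base up against the two bronze stops and between the side stop and the clamp jaw, and let go of it. Then turn the clamp screw clockwise until the sprung indicator tab has popped right out, leaving the plate leaning there. Leave the shorter plate in the rack, and the plug gauge and the caliper, where they are.

Things in the scene. Friction and masses are not known exactly. Their poses are not given: they have to be found in the camera images.
- fixture: Fixed leaning fixture on the bench. Origin: at bench height under the place of the plate's foot. x is level, from the angle plate to the two bronze stops; y from the side stop to the clamp; z up. Its flat steel base is 10 mm thick (top at z = 10) and spans x -115..50, y -70..190 mm. The grey clamp housing on it spans x -54..30, y 80..185 mm, up to z = 80 mm, screw on top.
- angle_plate: Grey cast-iron angle plate on the fixture; origin on the base, 10 mm above the fixture's origin, same axes. Upright wall 66 mm wide (y -33..33), its face at x = -30 mm, top edge 80 mm above the base, ribbed foot behind it to x = -110. A plate with its foot against the bronze stops that rests on this top edge leans about 0.37 rad from vertical, its top towards -x.
- stops: The two bronze thumb-screw stops; origin and axes as the angle plate's. Round posts 16 mm across (19 mm at the head), 25 mm tall, at x = 17, y = -19 and 19 mm; so what meets the plate's foot lies at x = 9 mm.
- side_stop (a point): Steel side-stop block on the base, 40 mm tall above it: this point is the middle of its face that the plate's edge is pushed against (fixture y = -34 mm, x = -9, z = 30); the block spans fixture x -30..12 mm.
- jaw_face (a point): Middle of the clamp jaw's face, a steel pad opposite the side stop, spanning fixture x -28..6 mm, z 25..45 mm. It stands at fixture y = 40 mm when the screw is at 0 and advances towards -y by 9 mm per radian of the screw; it is sprung with a preload: it stays put up to about 6 N and gives 6 mm by 13 N.
- plate_center (a point): Centre of the taller plate, a flat ground-steel slab 150 mm tall, 60 mm wide, 8 mm thick, about 0.5 kg, that starts upright in either slot of the rack, foot 8 mm above the bench. Its x axis is the thickness, y the width, z along its height (up at the start).
- plate_foot (a point): Middle of the bottom face of the taller plate (75 mm below its centre along its z); same axes.
- tall_plate: The taller plate itself; origin at the middle of its bottom face, same axes as plate_center.
- short_center (a point): Centre of the shorter plate, 95 mm tall, 60 mm wide, 8 mm thick, upright in the other slot of the rack; to be left there.
- rack: Black plate rack, 110 by 80 mm, fixed; origin at its underside's centre, x across the slots. Two slots, 11 mm wide, at x = -30 and 30 mm; slot floor 8 mm, slot walls 40 mm above the bench; pull a plate straight up.
- screw_grip (a point): Grip of the clamp screw, on its upright axis: a dark steel bar on a disc, 46 mm long (along the point's x), 14 mm thick (along y). The point is 110 mm above the bench at the height to grip, 14 mm below the bar's top; the disc (48 mm across) under the bar reaches up to 92 mm. Grip across the thickness.
- clamp_screw (a joint): Angle of the clamp screw, rad: starts somewhere in 0 to 0.4, grows as it is turned clockwise seen from above, stops at 2.26 (tightest, harmless). It needs about 0.2 to 0.3 N m and stays where it is left.
- tab (a joint): How far the aluminium indicator tab (18 mm wide, 16 mm tall, in a dark window in the clamp housing's +x face, 45 mm above the bench; it moves along with the jaw) stands out, m: 0 when flush, about 0.015 fully out. It comes out only as the jaw squeezes the plate against the side stop, between about 1.6 and 2.2 rad of the screw (6 to 13 N on the plate).
- plug_gauge: Matte steel plug gauge lying on the bench, 92 mm long, 22 mm across; bystander.
- caliper: Chrome caliper lying flat on the bench, 210 mm long; bystander.
Mind the look-alikes: they are no part of the job. Leave any green, orange or purple look-alike of the tall_plate alone.

How it is judged:
On the way:
1. the taller plate stands leaning on the angle plate, foot at the bronze stops, let go (angle between tall_plate's own z axis and vertical between 0.2 and 0.5 rad and x of plate_foot in the frame of fixture between -0.004 and 0.012 m and z of plate_foot in the frame of fixture below 0.017 m and y of plate_foot in the frame of fixture between -0.014 and 0.016 m and angle between the y axis of tall_plate and the y axis of fixture, either way round below 0.12 rad and contact force between tall_plate and angle_plate above 0.1 N and contact force between the fingers and tall_plate below 0.1 N and linear speed of tall_plate below 0.02 m/s and value of joint tab below 0.008 m), for 0.2 s.
At the end, for the whole second after the job is handed in: The taller plate is at rest leaning 0.2 to 0.5 rad from vertical on the angle plate (touching it), its foot on the base (within 7 mm), no more than about 9 mm short of the bronze stops, between side stop and jaw, square to the fixture within 0.12 rad, and the indicator tab stands out at least 10 mm (angle between tall_plate's own z axis and vertical between 0.2 and 0.5 rad and x of plate_foot in the frame of fixture between -0.004 and 0.012 m and z of plate_foot in the frame of fixture below 0.017 m and y of plate_foot in the frame of fixture between -0.014 and 0.016 m and angle between the y axis of tall_plate and the y axis of fixture, either way round below 0.12 rad and contact force between tall_plate and angle_plate above 0.1 N and value of joint tab above 0.01 m and linear speed of tall_plate below 0.01 m/s).
It fails at once if the shorter plate, the plug gauge or the caliper was disturbed by more than 30 mm (distance of any of short_center, plug_gauge, caliper from where it was at the start of the episode above 0.03 m).
It also fails if it takes over 58 s, if anything falls off the work surface, if the arm or the gripper's body presses on something with over 40 N, if the wrist force passes 120 N, or if a joint passes its speed limit or range.

### The arm

A 6-joint arm with a two-finger parallel gripper is mounted at the origin on the work surface. World frame = base frame: x ahead of the robot, y to its left, z up, the work surface at z = 0. Lengths are in m, angles in rad, forces in N, time in s.
With the tool pointing down it reaches from about 0.25 to 0.775 m from the base axis. Payload 4 kg.
Tool frame: the origin (TCP) lies on the centre line of the jaws, within the pads' length; the fingertips stand 17 mm ahead of it and the grasp point (between the pads) lies 2 mm behind it; z points along the fingers, y is the line along which they close (so a half turn about z gives the same grasp; the last joint's range is limited). The gripper opens to 94 mm and grips with 3 to 60 N. Pads are 16 mm wide; open, the fingers measure 119 mm over their backs; the gripper's body (75 mm by 177 mm) begins 78 mm behind the grasp point.
Start: joints at [1.149, 0.087, 1.371, -0, 1.684, -0.103], TCP at [0.172, 0.522, 0.189] pointing down, gripper open.
Joint ranges: [-3.1, 3.1], [-0.76, 2.03], [0.27, 2.55], [-1.08, 4.22], [0.17, 2.65], [-2.57, 2.57]. Speed limits (rad/s): [2.79, 2.79, 3.14, 3.14, 3.14, 3.14].

### API

Orientations are given as [roll, pitch, yaw] about the fixed x, y, z axes, in that order (R = Rz(yaw) Ry(pitch) Rx(roll)).
In Python, from bench import robot gives the robot as it stands.
- The arm moves only by the tool servo_tool, never from a script. Its argument "plan" is a list of rows, each a list of 7 numbers: the shift along the tool's x, y, z normalised to -1 to 1, where 1 is 0.1 m, then the turn, a rotation vector about the tool's x, y, z normalised to -1 to 1, where 1 is pi/2 rad, then the finger opening in mm, from 0 to 94. In form: [[x, y, z, ax, ay, az, gripper], ...]. A call has 1 to 12 rows; each row is the pose to reach, as a shift and turn from the pose commanded when the call began, along the tool's axes at that moment; what a row does not reach only later rows make up. A row lasts 1/12 s, in which the tool goes at most 41.7 mm and 7.16 degrees, less where a joint would pass 70% of its speed; a pose out of reach is approached as far as the arm can. A call with a number of a shift or a turn outside -1 to 1 is refused whole. A call with a gripper value outside its range is refused whole. The fingers move at their own pace and stop on an object; the grip force is fixed at half the most. Time passes only in rows, so rows that repeat a pose let the fingers close. It gives the time, the measured TCP pose, the force, the opening and the grip force at its end, in the units of the state.
- robot.get_obs(): the state, without advancing time (a new reading comes with each control period).
- robot.snapshot(name): name is "scene" or "top" or "wrist"; returns the picture (400x640x3 uint8, red, green, blue); there is no depth.
- robot.camera_params(name): a dict with "camera_matrix" (3x3 intrinsics, pixels), "rvec" (rotation vector, rad) and "tvec" (3), from world to camera coordinates, as OpenCV has them; the wrist camera has in their place "tool_from_camera" (4x4, takes a point from camera to tool coordinates, whose origin is the TCP and whose axes are the flange's). Camera axes: x right, y down, z forward; pixel columns grow to the right and rows downward; lengths in m; the calibration is good to about 2 mm. A picture is of the moment at which its call begins: read the wrist's pose just before it. camera_params takes no time and is no camera call.
- robot.close_job(): hands the job in; it is judged then, once.
Trained networks look in the newest picture that a camera, given by its name, has taken for a name from the list of things; names that differ only in an ending like _2 or _b are one class to them, and where a whole thing is asked for, a point or a joint stands for the part that bears it (a point fixed in the world has none). Each returns a list of dicts, best first, with "conf" (0 to 1); they miss things now and then, are a little off and sometimes report something else, mostly with a low value. They report only what shows in the picture. A call takes as long as a camera call. They do not tell look-alikes from the thing itself.
- robot.find_in(thing, camera): "extent" ([centre column, centre row, width, height] in pixels, round what is visible of it).
The state is a dict: "time": time; "joint_positions": joint angles; "qvel": joint speeds; "joint_torque": joint torques, N m; "tool_pos": TCP position; "ee_rot": TCP orientation; "wrist_force": force on the tool from outside, world axes, zero at the start; "wrist_torque": the same for the moment, N m; "width": finger opening in m; "finger_force": force on a finger pad.
Only numpy, scipy, OpenCV 4.12 (cv2) and the standard library are available. Lean on these libraries where they do the work, as an engineer would, in place of code of your own. Each camera call takes 0.05 s, during which the arm holds its last target. There are 200 camera calls.

## Working session

There is one attempt and no reset: what is moved stays moved. The work goes in short steps, Python scripts to look and compute and a tool call to move; the robot and the scene stay as the last step left them, time stands still between calls to the robot, and variables do not carry over. Pictures are saved under pics/ and viewed, at most 10 in all, crops included, and the job is handed in when it is done.

Besides the shell and the picture viewer there is one more tool, called after "Request:" by a JSON object that holds its "fn" and its "kwargs". servo_tool: Moves the arm, as the interface text tells. Scaled input: -1 to 1 covers 0.1 m each way for a shift and pi/2 rad each way for a turn. Its arguments: {"type":"object","properties":{"plan":{"type":"array","items":{"type":"array","items":{"type":"number"}}}},"required":["plan"]}

```bash
mkdir -p pics
python3 - <<'E'
from bench import robot
import cv2,numpy as np
for n in ["scene","top"]:
    im=robot.snapshot(n); cv2.imwrite(f"pics/{n}0.png",im[:,:,::-1])
    p=robot.camera_params(n); print(n,p)
    for t in ["tall_plate","rack","fixture","angle_plate","stops","screw_grip","short_center","side_stop","jaw_face"]:
        try: print(t,[(np.round(d["extent"]).astype(int).tolist(),round(d["conf"],2)) for d in robot.find_in(t,n)][:3])
        except Exception as e: print(t,e)
print(robot.get_obs())
E
```

```text
scene {'camera_matrix': array([[396.82093919,   0.        , 315.16859237],
       [  0.        , 396.82093919, 203.44362276],
       [  0.        ,   0.        ,   1.        ]]), 'rvec': array([ 2.16936833,  1.49800133, -0.44157768]), 'tvec': array([-0.14270018, -0.41789338,  1.33368187])}
tall_plate [([223, 216, 36, 29], 0.92), ([231, 264, 36, 35], 0.8), ([181, 240, 45, 43], 0.69)]
rack [([232, 226, 40, 43], 0.65), ([398, 201, 18, 16], 0.45)]
fixture [([397, 202, 115, 60], 0.83)]
angle_plate [([370, 191, 36, 28], 0.61), ([429, 179, 22, 27], 0.52)]
stops [([376, 215, 27, 10], 0.69)]
screw_grip [([427, 182, 22, 24], 0.7), ([223, 216, 40, 31], 0.31)]
short_center [([226, 202, 30, 19], 0.74)]
side_stop [([395, 200, 114, 63], 0.87), ([220, 219, 35, 29], 0.54)]
jaw_face [([398, 202, 17, 12], 0.48)]
top {'camera_matrix': array([[416.3600214 ,   0.        , 307.81941808],
       [  0.        , 416.3600214 , 207.05576179],
       [  0.        ,   0.        ,   1.        ]]), 'rvec': array([ 2.11602696, -2.10931672,  0.18452914]), 'tvec': array([-0.04989401,  0.5735655 ,  0.96175315])}
tall_p
[... 469 characters left out ...]
joint_positions': array([ 1.14890510e+00,  8.72116228e-02,  1.37073840e+00,  4.64384291e-06,
        1.68359961e+00, -1.03125633e-01]), 'qvel': array([-2.90480088e-04,  7.79187801e-05, -1.38542497e-03,  1.18918123e-03,
       -4.08466328e-04, -1.40467741e-03]), 'joint_torque': array([-3.76038315e-04, -3.40046883e+01, -3.02606320e+01,  7.17550004e-02,
        2.37355818e-02,  8.85288109e-08]), 'tool_pos': array([0.17238525, 0.52229193, 0.18868001]), 'ee_rot': array([ 3.14154939e+00, -1.61409200e-07,  2.82282758e+00]), 'wrist_force': array([-0.19036573,  0.80115083, -0.1753582 ]), 'wrist_torque': array([-0.01839717,  0.02004971, -0.02097262]), 'finger_force': 0.0, 'width': 0.09379210389068836}
```

View pics/scene0.png

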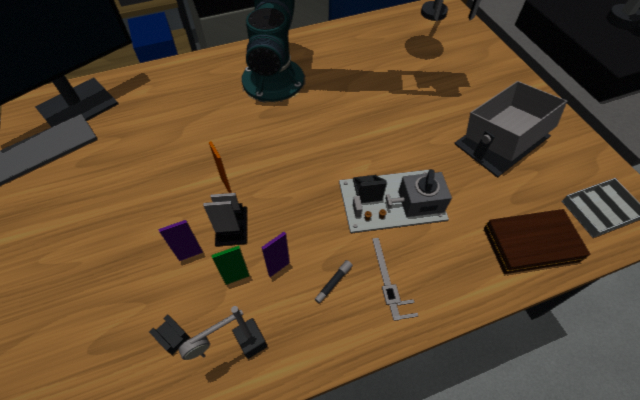

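View pics/top0.png

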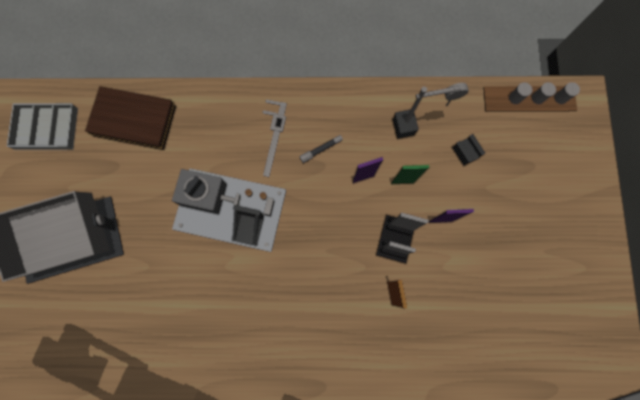

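The scene view shows the rack at about (230,225) with two grey plates and coloured decoys around it. The fixture is at (397,202), with its screw at (428,182). In the top view the rack is at (395,240), the fixture at (228,209), the screw at (195,188) and the stops at (249,193) and (263,196).

```bash
cat > h.py <<'E'
import cv2,numpy as np
from bench import robot
from scipy.spatial.transform import Rotation as Ro
def cam(n,obs=None):
    p=robot.camera_params(n);K=p["camera_matrix"]
    if "rvec" in p: return K,cv2.Rodrigues(np.array(p["rvec"]))[0],np.array(p["tvec"]).ravel()
    T=np.eye(4);T[:3,:3]=Ro.from_euler("xyz",obs["ee_rot"]).as_matrix();T[:3,3]=obs["tool_pos"]
    W=np.linalg.inv(T@p["tool_from_camera"]);return K,W[:3,:3],W[:3,3]
def pix(c,z,uv):
    K,R,t=c;d=R.T@np.linalg.solve(K,[uv[0],uv[1],1]);o=-R.T@t
    return o+d*(z-o[2])/d[2]
def proj(c,P):
    K,R,t=c;q=(np.atleast_2d(P)@R.T+t)@K.T;return q[:,:2]/q[:,2:]
E
python3 - <<'E'
from h import *
c=cam("top");s=cam("scene")
np.set_printoptions(precision=3,suppress=True)
print("cam",-c[1].T@c[2],-s[1].T@s[2])
for n,z,uv in [("screw",.124,(195,188)),("stopL",.035,(249,193)),("stopR",.035,(263,196)),("fixTL",.01,(184,169)),("fixTR",.01,(285,187)),("fixBR",.01,(271,249)),("fixBL",.01,(173,231)),("rackTR",.04,(414,221)),("rackTL",.04,(385,216)),("rackBL",.04,(377,256)),("rackBR",.04,(408,263))]:
    print(n,pix(c,z,uv))
for n,z,uv in [("screw",.124,(431,172)),("stopR",.035,(368,213)),("stopL",.035,(382,211))]: print("s",n,pix(s,z,uv))
a=cv2.imread("pics/top0.png")[205:275,350:450];b=cv2.imread("pics/scene0.png")[185:255,180:280]
a=cv2.resize(a,None,fx=5,fy=5,interpolation=2);b=cv2.resize(b,None,fx=5,fy=5,interpolation=2)
f=cv2.imread("pics/top0.png")[160:260,165:295];f=cv2.resize(f,(390,300),interpolation=2)
cv2.imwrite("pics/crop.png",np.hstack([a[:, :400],b[:,:400]]))
E
```

```text
cam [ 0.38  -0.066  1.052] [ 1.055 -0.246  0.895]
screw [0.605 0.211 0.124]
stopL [0.613 0.1   0.035]
stopR [0.606 0.065 0.035]
fixTL [0.683 0.277 0.01 ]
fixTR [0.635 0.012 0.01 ]
fixBR [0.475 0.045 0.01 ]
fixBL [0.52  0.295 0.01 ]
rackTR [ 0.542 -0.308  0.04 ]
rackTL [ 0.554 -0.238  0.04 ]
rackBL [ 0.456 -0.216  0.04 ]
rackBR [ 0.44  -0.289  0.04 ]
s screw [0.605 0.225 0.124]
s stopR [0.611 0.065 0.035]
s stopL [0.618 0.1   0.035]
```

View pics/crop.png

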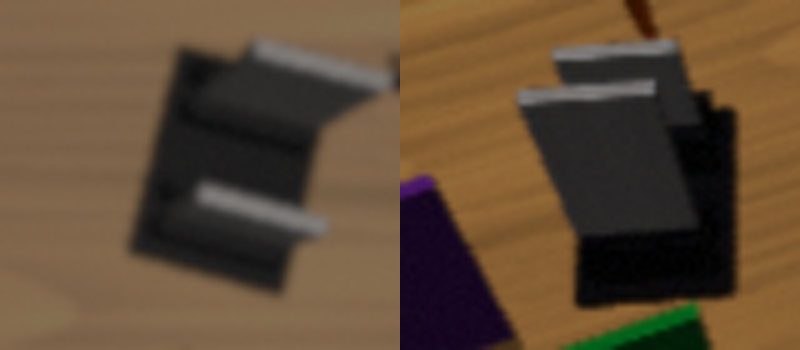

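The crop shows that the taller plate is the one in the rack slot farther from the robot, with its top edge from (400,213) to (428,221) in the top view. I'm setting out over the fixture for a close look on the way.

Request:
{"fn": "servo_tool", "kwargs": {"plan": [[-1, -0.55, -0.8, 0, 0, 0.15, 94], [-1, -0.55, -0.8, 0, 0, 0.915, 94], [-1, -0.55, -0.8, 0, 0, 0.915, 94], [-1, -0.55, -0.8, 0, 0, 0.915, 94], [-1, -0.55, -0.8, 0, 0, 0.915, 94], [-1, -0.55, -0.8, 0, 0, 0.915, 94], [-1, -0.55, -0.8, 0, 0, 0.915, 94], [-1, -0.55, -0.8, 0, 0, 0.915, 94], [-1, -0.55, -0.8, 0, 0, 0.915, 94], [-1, -0.55, -0.8, 0, 0, 0.915, 94], [-1, -0.55, -0.8, 0, 0, 0.915, 94], [-1, -0.55, -0.8, 0, 0, 0.915, 94]]}}

```text
time: 2.0
tool_pos: [0.2501, 0.4387, 0.2688]
ee_rot: [3.141, -0.0, 1.38]
wrist_force: [-0.7, -0.6, -0.8]
width: 0.094
finger_force: 0.0
```

Request:
{"fn": "servo_tool", "kwargs": {"plan": [[-0.9, 1, 0, 0, 0, 0, 94], [-0.9, 1, 0, 0, 0, 0, 94], [-0.9, 1, 0, 0, 0, 0, 94], [-0.9, 1, 0, 0, 0, 0, 94]]}}

```text
time: 2.33
tool_pos: [0.3345, 0.3281, 0.2689]
ee_rot: [3.139, 0.001, 1.38]
wrist_force: [0.2, -0.1, 0.4]
width: 0.0936
finger_force: 0.0
```

Request:
{"fn": "servo_tool", "kwargs": {"plan": [[-0.9, 1, 0, 0, 0, 0, 94], [-0.9, 1, 0, 0, 0, 0, 94], [-0.9, 1, 0, 0, 0, 0, 94], [-0.9, 1, 0, 0, 0, 0, 94]]}}

```text
time: 2.67
tool_pos: [0.4161, 0.2211, 0.2684]
ee_rot: [3.14, 0.002, 1.379]
wrist_force: [-0.4, 0.6, 0.3]
width: 0.0939
finger_force: 0.0
```

Request:
{"fn": "servo_tool", "kwargs": {"plan": [[-0.8, 0.6, 0, 0, 0, 0, 94], [-0.8, 0.6, 0, 0, 0, 0, 94], [-0.8, 0.6, 0, 0, 0, 0, 94], [-0.8, 0.6, 0, 0, 0, 0, 94], [-0.8, 0.6, 0, 0, 0, 0, 94], [-0.8, 0.6, 0, 0, 0, 0, 94]]}}

```text
time: 3.17
tool_pos: [0.4573, 0.1366, 0.2688]
ee_rot: [-3.141, -0.001, 1.387]
wrist_force: [-0.1, 0.3, 0.8]
width: 0.0942
finger_force: 0.0
```

Run:
```python
from h import *
np.set_printoptions(precision=4,suppress=True)
o=robot.get_obs();print(o["time"],o["tool_pos"],o["ee_rot"],o["joint_positions"]);print(robot.camera_params("wrist"))
im=robot.snapshot("wrist");cv2.imwrite("pics/w1.png",im[:,:,::-1])
```

```text
3.1667 [0.4573 0.1366 0.2688] [-3.1411 -0.001   1.3868] [ 0.1704 -0.0774  1.3788  0.0012  1.8402  0.3547]
{'camera_matrix': array([[354.5734,   0.    , 321.9698],
       [  0.    , 354.5734, 204.5365],
       [  0.    ,   0.    ,   1.    ]]), 'tool_from_camera': array([[ 0.0002, -0.967 , -0.2546,  0.0744],
       [ 1.    ,  0.0003, -0.0005, -0.0003],
       [ 0.0006, -0.2546,  0.967 , -0.1958],
       [ 0.    ,  0.    ,  0.    ,  1.    ]])}
```

View pics/w1.png

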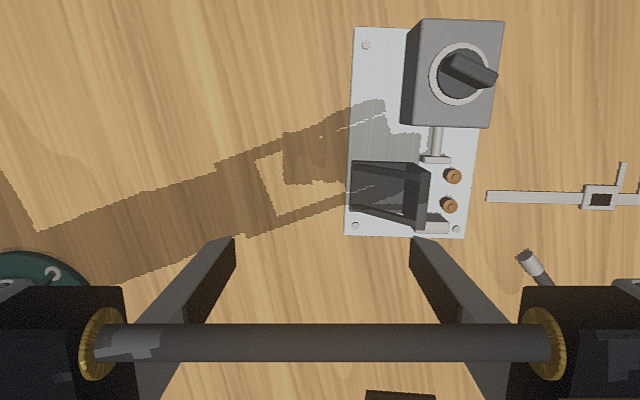

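The wrist view shows the fixture clearly: base corners at (355,27), (345,235) and (465,239), bronze stop heads at (453,174) and (449,204), and housing top corners at (505,22) and (491,127). The screw bar runs from (445,62) to (495,80).

Run:
```python
from h import *
from scipy.optimize import least_squares
np.set_printoptions(precision=4,suppress=True)
o=robot.get_obs();c=cam("wrist",o)
M=np.array([[-115,190,10],[-115,-70,10],[50,-70,10],[17,19,35],[17,-19,35],[30,185,80],[30,80,80],[-54,185,80]])/1e3
U=np.array([[355,27],[345,235],[465,239],[453,173],[449,203.5],[505,22],[491,127],[419,19]],float)
def w(p,M): 
    C,S=np.cos(p[2]),np.sin(p[2]);return M@np.array([[C,S,0],[-S,C,0],[0,0,1]])+[p[0],p[1],0]
r=least_squares(lambda p:(proj(c,w(p,M))-U).ravel(),[.593,.085,-.18],loss="soft_l1")
print(r.x);print(proj(c,w(r.x,M))-U)
g=pix(c,.124,(468,70));C,S=np.cos(r.x[2]),np.sin(r.x[2]);d=g[:2]-r.x[:2]
print("screw",g,"in fixture",C*d[0]+S*d[1],-S*d[0]+C*d[1])
for uv in [(447,54),(440,66),(497,76),(488,88)]:print(pix(c,.124,uv))
cv2.imwrite("pics/x.png",cv2.resize(cv2.imread("pics/w1.png")[10:250,340:520],None,fx=2.5,fy=2.5,interpolation=2))
t=cam("top")
print("tall top",pix(t,.158,(414.2,217.8)),pix(t,.158,(400.5,214.5)),pix(t,.158,(428,221.5)))
print("short top",pix(t,.103,(402,247)))
```

```text
[ 0.5964  0.0886 -0.2068]
[[-2.5784 -0.5928]
 [-1.2955  1.0488]
 [-0.029  -0.2015]
 [ 2.2204  3.9254]
 [ 2.614   3.3118]
 [-0.0278 -2.7309]
 [-1.3311  1.0621]
 [ 0.9358 -1.9399]]
screw [0.6066 0.2215 0.124 ] in fixture -0.017293046062365973 0.1321468360684163
[0.5892 0.2384 0.124 ]
[0.582  0.2295 0.124 ]
[0.632  0.2116 0.124 ]
[0.6233 0.2027 0.124 ]
tall top [ 0.5303 -0.2808  0.158 ] [ 0.5375 -0.2514  0.158 ] [ 0.5222 -0.3101  0.158 ]
short top [ 0.4722 -0.2634  0.103 ]
```

View pics/x.png

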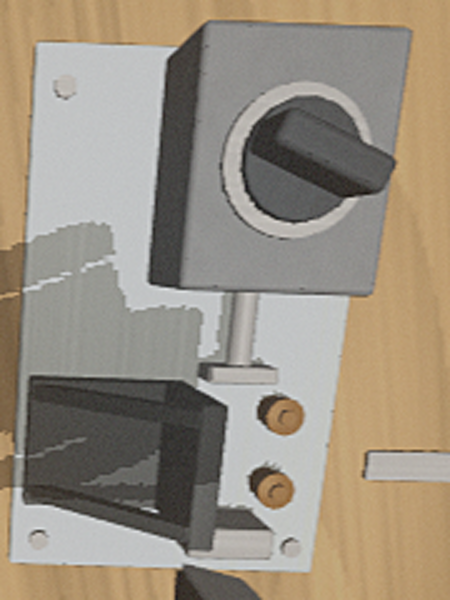

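The crop gives finer points: wall top corners near (431,172) and (425,230), stop heads at (452.4,174.4) and (449,205.5), and the jaw pad just above the stops. I'm refitting with a small camera rotation error allowed.

Run:
```python
from h import *
from scipy.optimize import least_squares
np.set_printoptions(precision=4,suppress=True)
o=robot.get_obs();c=cam("wrist",o)
M=np.array([[-115,190,10],[-115,-70,10],[50,-70,10],[17,19,35],[17,-19,35],[30,185,80],[30,80,80],[-54,185,80],[-30,33,90],[-30,-33,90]])/1e3
U=np.array([[354.8,27.2],[344,235],[464,238],[452.4,174.4],[449,205.5],[504,22],[489,128],[423,19],[430.8,172],[425.5,229.5]],float)
def w(p,M): 
    C,S=np.cos(p[2]),np.sin(p[2]);return M@np.array([[C,S,0],[-S,C,0],[0,0,1]])+[p[0],p[1],0]
def cc(p): 
    Q=Ro.from_rotvec(p[3:6]).as_matrix();return c[0],Q@c[1],Q@c[2]
f=lambda p:np.r_[(proj(cc(p),w(p,M))-U).ravel(),p[3:6]/.003]
r=least_squares(f,[.593,.085,-.18,0,0,0],loss="soft_l1")
print(r.x);print((proj(cc(r.x),w(r.x,M))-U))
K=cc(r.x)
for uv in [(416,155.5),(451,156.5)]: # jaw pad front top edge z=45
    g=pix(K,.045,uv);C,S=np.cos(r.x[2]),np.sin(r.x[2]);d=g[:2]-r.x[:2];print("jaw",C*d[0]+S*d[1],-S*d[0]+C*d[1])
for uv in [(447,54),(440,66),(497,76),(488,88)]:
    g=pix(K,.124,uv);d=g[:2]-r.x[:2];print("bar",g,C*d[0]+S*d[1],-S*d[0]+C*d[1])
t=cam("top");print("top cam check",proj(t,w(r.x,M[:5])))
```

```text
[ 0.5976  0.0879 -0.2122  0.0011 -0.0044 -0.0007]
[[-2.0104 -1.3728]
 [-1.1168  0.5035]
 [-0.1815  0.7384]
 [ 2.1676  2.5237]
 [ 1.7944  1.243 ]
 [ 1.2621 -2.222 ]
 [ 0.3467  0.296 ]
 [-2.4387 -2.0742]
 [ 0.4149 -0.0171]
 [-0.6772  1.0491]]
jaw -0.0357300952508189 0.044968985458810354
jaw 0.005828512015596976 0.04499987916806418
bar [0.5907 0.2378 0.124 ] -0.03827443575780593 0.14509816062467548
bar [0.5836 0.2289 0.124 ] -0.043389534737373496 0.13487296059331166
bar [0.6337 0.211  0.124 ] 0.009410310729857058 0.12793630586887045
bar [0.625  0.2021 0.124 ] 0.0027701972820689917 0.11735731109576232
top cam check [[171.825  228.9746]
 [271.2645 250.9101]
 [286.0843 188.2318]
 [248.0059 191.099 ]
 [262.6642 194.2178]]
```

Request:
{"fn": "servo_tool", "kwargs": {"plan": [[-1, 0.4, 0, 0, 0, 0, 94], [-1, 0.4, 0, 0, 0, 0, 94], [-1, 0.4, 0, 0, 0, 0, 94]]}}

```text
time: 3.47
tool_pos: [0.4787, 0.029, 0.2688]
ee_rot: [3.141, 0.001, 1.388]
wrist_force: [0.9, -0.4, -0.7]
width: 0.0938
finger_force: 0.0
```

Request:
{"fn": "servo_tool", "kwargs": {"plan": [[-1, 0.4, 0, 0, 0, 0, 94], [-1, 0.4, 0, 0, 0, 0, 94], [-1, 0.4, 0, 0, 0, 0, 94]]}}

```text
time: 3.72
tool_pos: [0.4999, -0.0776, 0.2686]
ee_rot: [3.141, 0.001, 1.386]
wrist_force: [-0.3, 0.1, 0.1]
width: 0.0938
finger_force: 0.0
```

Request:
{"fn": "servo_tool", "kwargs": {"plan": [[-1, 0.4, 0, 0, 0, 0, 94], [-1, 0.4, 0, 0, 0, 0, 94], [-1, 0.4, 0, 0, 0, 0, 94], [-1, 0.4, 0, 0, 0, 0, 94]]}}

```text
time: 4.05
tool_pos: [0.521, -0.1845, 0.2673]
ee_rot: [-3.14, 0.001, 1.382]
wrist_force: [-0.0, 0.6, -1.0]
width: 0.0937
finger_force: 0.0
```

Request:
{"fn": "servo_tool", "kwargs": {"plan": [[-0.9, 0.3, 0, 0, 0, 0, 94], [-0.9, 0.3, 0, 0, 0, 0, 94], [-0.9, 0.3, 0, 0, 0, 0, 94], [-0.9, 0.3, 0, 0, 0, 0, 94], [-0.9, 0.3, 0, 0, 0, 0, 94], [-0.9, 0.3, 0, 0, 0, 0, 94]]}}

```text
time: 4.55
tool_pos: [0.5338, -0.2732, 0.2692]
ee_rot: [3.141, -0.001, 1.388]
wrist_force: [0.1, 0.9, -0.7]
width: 0.0942
finger_force: 0.0
```

Run:
```python
from h import *
np.set_printoptions(precision=4,suppress=True)
o=robot.get_obs();print(o["time"],o["tool_pos"],o["ee_rot"],o["joint_positions"])
im=robot.snapshot("wrist");cv2.imwrite("pics/w2.png",im[:,:,::-1])
```

```text
4.55 [ 0.5338 -0.2732  0.2692] [ 3.1411 -0.001   1.3883] [-0.5682  0.1994  1.0863  0.0011  1.8558 -0.3854]
```

View pics/w2.png

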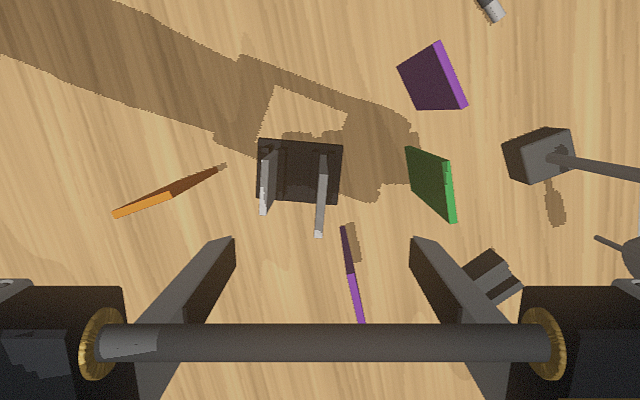

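The rack is at (300,170) with both plates in it. The right-hand plate, from (323,153) to (318,238), is the tall one. I'm zooming in on it with the predicted outline drawn over it.

Run:
```python
from h import *
np.set_printoptions(precision=1,suppress=True)
o=robot.get_obs();c=cam("wrist",o)
def corners(x,y,a,z):
    t=np.array([np.cos(a),np.sin(a)]);w=np.array([-t[1],t[0]])
    return np.array([[*(np.array([x,y])+i*.004*t+j*.03*w),z] for i,j in [(-1,-1),(1,-1),(1,1),(-1,1)]])
for a in (-.2,-.255): print(proj(c,corners(.5303,-.2808,a,.158)))
im=cv2.imread("pics/w2.png")[130:245,240:360]
cv2.imwrite("pics/x2.png",cv2.resize(im,None,fx=5,fy=5,interpolation=2))
```

```text
[[315.2 237.8]
 [323.9 238. ]
 [325.2 173.3]
 [316.1 173.2]]
[[313.4 237.5]
 [322.1 238.1]
 [327.1 173.7]
 [318.  173. ]]
```

View pics/x2.png

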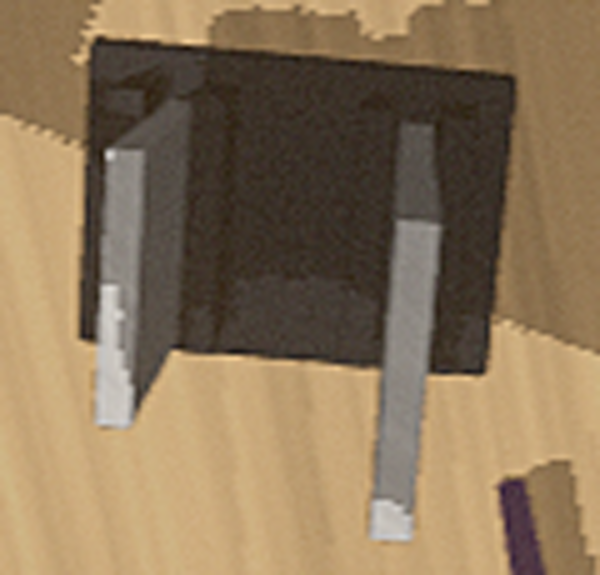

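The top-edge corners read (314,238), (322.4,238), (328,174.4) and (319.4,174), which match the top-camera estimate. That puts the plate centre at (0.531,-0.281) with a yaw of -0.262, so I'll grasp it and lift.

Request:
{"fn": "servo_tool", "kwargs": {"plan": [[-0.08, -0.015, 0.1, 0, 0, 0.051, 94], [-0.08, -0.015, 0.4, 0, 0, 0.051, 94], [-0.08, -0.015, 0.7, 0, 0, 0.051, 94], [-0.08, -0.015, 0.7, 0, 0, 0.051, 94]]}}

```text
time: 4.93
tool_pos: [0.5274, -0.2793, 0.1916]
ee_rot: [-3.129, -0.005, 1.307]
wrist_force: [-0.2, 0.6, -1.7]
width: 0.0938
finger_force: 0.0
```

Request:
{"fn": "servo_tool", "kwargs": {"plan": [[0, 0, 0.3, 0, 0, 0, 60], [0, 0, 0.5, 0, 0, 0, 40], [0, 0, 0.65, 0, 0, 0, 30], [0, 0, 0.65, 0, 0, 0, 30], [0, 0, 0.65, 0, 0, 0, 30], [0, 0, 0.65, 0, 0, 0, 0], [0, 0, 0.65, 0, 0, 0, 0], [0, 0, 0.65, 0, 0, 0, 0], [0, 0, 0.65, 0, 0, 0, 0], [0, 0, 0.65, 0, 0, 0, 0], [0, 0, 0.65, 0, 0, 0, 0], [0, 0, 0.65, 0, 0, 0, 0]]}}

```text
time: 5.93
tool_pos: [0.5304, -0.2833, 0.1337]
ee_rot: [3.142, -0.0, 1.305]
wrist_force: [1.0, 0.4, -0.1]
width: 0.0174
finger_force: 0.0
```

Request:
{"fn": "servo_tool", "kwargs": {"plan": [[0, 0, 0, 0, 0, 0, 0], [0, 0, 0, 0, 0, 0, 0], [0, 0, 0, 0, 0, 0, 0], [0, 0, 0, 0, 0, 0, 0], [0, 0, 0, 0, 0, 0, 0], [0, 0, 0, 0, 0, 0, 0]]}}

```text
time: 6.43
tool_pos: [0.5304, -0.2832, 0.1336]
ee_rot: [-3.141, -0.0, 1.305]
wrist_force: [0.6, -0.1, 0.3]
width: 0.0076
finger_force: 30.0
```

Request:
{"fn": "servo_tool", "kwargs": {"plan": [[0, 0, -0.1, 0, 0, 0, 0], [0, 0, -0.3, 0, 0, 0, 0], [0, 0, -0.5, 0, 0, 0, 0], [0, 0, -0.75, 0, 0, 0, 0], [0, 0, -1, 0, 0, 0, 0], [0, 0, -1, 0, 0, 0, 0]]}}

```text
time: 6.93
tool_pos: [0.5319, -0.2842, 0.2392]
ee_rot: [3.134, 0.002, 1.306]
wrist_force: [1.2, -0.2, -3.6]
width: 0.0075
finger_force: 30.0
```

The plate is gripped at a 7.5 mm opening. I'm carrying it over the fixture.

Request:
{"fn": "servo_tool", "kwargs": {"plan": [[0.1, 0, -0.3, 0, 0, 0, 0], [0.3, -0.06, -0.5, 0, 0, 0, 0], [0.5, -0.1, -0.5, 0, 0, 0, 0], [0.75, -0.15, -0.5, 0, 0, 0, 0], [0.93, -0.18, -0.5, 0, 0, 0, 0]]}}

```text
time: 7.35
tool_pos: [0.5369, -0.1865, 0.2818]
ee_rot: [-3.138, -0.002, 1.306]
wrist_force: [0.8, 0.5, -6.9]
width: 0.0073
finger_force: 29.9
```

Request:
{"fn": "servo_tool", "kwargs": {"plan": [[0.25, -0.05, 0, 0, 0, 0, 0], [0.5, -0.1, 0, 0, 0, 0, 0], [0.75, -0.15, 0, 0, 0, 0, 0], [0.93, -0.18, 0, 0, 0, 0, 0]]}}

```text
time: 7.68
tool_pos: [0.5436, -0.0917, 0.2811]
ee_rot: [-3.137, -0.002, 1.307]
wrist_force: [0.7, 1.3, -5.7]
width: 0.0076
finger_force: 29.9
```

Request:
{"fn": "servo_tool", "kwargs": {"plan": [[0.25, -0.05, 0, 0, 0, 0, 0], [0.5, -0.1, 0, 0, 0, 0, 0], [0.75, -0.15, 0, 0, 0, 0, 0], [0.93, -0.18, 0, 0, 0, -0.034, 0], [0.93, -0.18, 0, 0, 0, -0.034, 0], [0.93, -0.18, 0, 0, 0, -0.034, 0]]}}

```text
time: 8.18
tool_pos: [0.5507, 0.0008, 0.2814]
ee_rot: [-3.138, 0.001, 1.36]
wrist_force: [0.5, -1.5, -7.0]
width: 0.0078
finger_force: 30.0
```

Request:
{"fn": "servo_tool", "kwargs": {"plan": [[0.25, -0.05, 0, -0.05, 0, 0, 0], [0.5, -0.1, 0, -0.1, 0, 0, 0], [0.75, -0.15, 0, -0.15, 0, 0, 0], [0.93, -0.18, 0, -0.223, 0, 0, 0], [0.93, -0.18, 0, -0.223, 0, 0, 0], [0.93, -0.18, 0, -0.223, 0, 0, 0], [0.93, -0.18, 0, -0.223, 0, 0, 0], [0.93, -0.18, 0, -0.223, 0, 0, 0]]}}

```text
time: 8.85
tool_pos: [0.5545, 0.0933, 0.2841]
ee_rot: [2.791, 0.0, 1.356]
wrist_force: [1.1, 1.1, -5.0]
width: 0.0076
finger_force: 30.0
```

```bash
cat >> h.py <<'E'
O=np.array([.5975,.0878,0]);FR=Ro.from_euler("z",-.212).as_matrix()
def report(foot=.1257,dx=.0023):
    o=robot.get_obs();R=Ro.from_euler("xyz",o["ee_rot"]).as_matrix()
    f=o["tool_pos"]+R@[dx,0,foot]
    print("t",round(o["time"],2),"pos",o["tool_pos"],"rot",o["ee_rot"],"F",o["wrist_force"],"w",o["width"],o["finger_force"])
    print("foot in fixture mm",FR.T@(f-O)*1e3,"tcp in fix",FR.T@(o["tool_pos"]-O)*1e3,"tool z,y in fix",FR.T@R[:,2],FR.T@R[:,1])
    print("fixture x,y,z axes in tool:",(R.T@FR).round(3).tolist(),"q",o["joint_positions"]);return o
E
python3 - <<'E'
from h import *
np.set_printoptions(precision=4,suppress=True)
report()
E
```

```text
t 8.85 pos [0.5545 0.0933 0.2841] rot [2.7908 0.0003 1.3563] F [ 1.1081  1.1088 -5.0165] w 0.007604031849718155 30.04475227324292
foot in fixture mm [ -0.0005  -1.5231 166.0909] tcp in fix [-43.1993  -3.6769 284.1376] tool z,y in fix [ 0.3436 -0.0012 -0.9391] [ 0.9391 -0.0022  0.3436]
fixture x,y,z axes in tool: [[0.002, 1.0, -0.0], [0.939, -0.002, 0.344], [0.344, -0.001, -0.939]] q [ 0.1453 -0.1448  1.4534 -0.1218  1.5037  0.3477]
```

Request:
{"fn": "servo_tool", "kwargs": {"plan": [[0.025, -0.08, 0.23, 0, 0, 0, 0], [0.025, -0.15, 0.5, 0, 0, 0, 0], [0.025, -0.25, 0.75, 0, 0, 0, 0], [0.025, -0.324, 0.95, 0, 0, 0, 0], [0.025, -0.324, 0.95, 0, 0, 0, 0], [0.025, -0.324, 0.95, 0, 0, 0, 0]]}}

```text
time: 9.35
tool_pos: [0.556, 0.0953, 0.1818]
ee_rot: [2.795, 0.002, 1.356]
wrist_force: [0.6, 0.1, -5.3]
width: 0.0072
finger_force: 29.9
```

Run:
```python
from h import *
np.set_printoptions(precision=4,suppress=True)
report()
a=robot.snapshot("scene")[140:240,330:460,::-1];b=robot.snapshot("wrist")[:,:,::-1]
a=cv2.resize(a,(520,400),interpolation=2)
b=cv2.resize(b[:260,260:540],(280,260))
p=np.zeros((400,800,3),np.uint8);p[:,:520]=a;p[:260,520:]=b
cv2.imwrite("pics/m1.png",p)
```

```text
t 9.35 pos [0.556  0.0953 0.1818] rot [2.7953 0.0017 1.3564] F [ 0.6159  0.1015 -5.305 ] w 0.007215677532824139 29.898834619671106
foot in fixture mm [ 0.4727  0.6152 63.5592] tcp in fix [-42.1964  -1.382  181.8011] tool z,y in fix [ 0.3394 -0.0024 -0.9406] [ 0.9406 -0.0017  0.3394]
fixture x,y,z axes in tool: [[0.002, 1.0, -0.002], [0.941, -0.002, 0.339], [0.339, -0.002, -0.941]] q [ 0.149  -0.1281  1.6388 -0.1268  1.3082  0.3762]
```

View pics/m1.png

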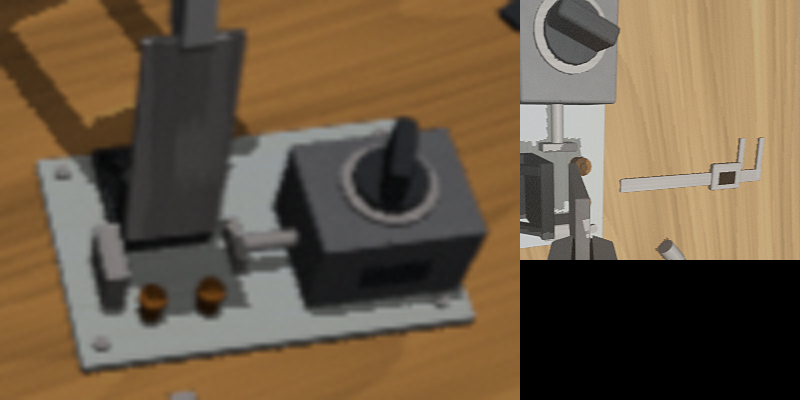

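The picture shows the plate tilted above its place, with its foot centred between the side stop and the jaw. I'm lowering it.

Request:
{"fn": "servo_tool", "kwargs": {"plan": [[0, -0.04, 0.14, 0, 0, 0, 0], [0, -0.08, 0.29, 0, 0, 0, 0], [0, -0.125, 0.434, 0, 0, 0, 0], [0, -0.125, 0.434, 0, 0, 0, 0], [0, -0.125, 0.434, 0, 0, 0, 0]]}}

```text
time: 9.87
tool_pos: [0.5603, 0.096, 0.1402]
ee_rot: [2.789, -0.001, 1.358]
wrist_force: [-0.4, -1.5, -6.0]
width: 0.0073
finger_force: 30.1
```

Request:
{"fn": "servo_tool", "kwargs": {"plan": [[0, -0.007, 0.019, 0, 0, 0, 0], [0, -0.014, 0.038, 0, 0, 0, 0], [0, -0.014, 0.038, 0, 0, 0, 0]]}}

```text
time: 10.12
tool_pos: [0.56, 0.0963, 0.1357]
ee_rot: [2.789, -0.001, 1.359]
wrist_force: [0.9, 0.3, -6.2]
width: 0.0076
finger_force: 29.8
```

Run:
```python
from h import *
np.set_printoptions(precision=4,suppress=True)
report()
```

```text
t 10.12 pos [0.56   0.0963 0.1357] rot [ 2.789  -0.0009  1.3588] F [ 0.8759  0.3077 -6.1524] w 0.007551368304626145 29.828115720301867
foot in fixture mm [ 4.9484  2.7742 17.7305] tcp in fix [-38.4609   0.3701 135.695 ] tool z,y in fix [ 0.3453  0.0008 -0.9385] [ 0.9385 -0.0003  0.3453]
fixture x,y,z axes in tool: [[0.0, 1.0, 0.001], [0.938, -0.0, 0.345], [0.345, 0.001, -0.938]] q [ 0.149  -0.104   1.7108 -0.1301  1.2057  0.3875]
```

Request:
{"fn": "servo_tool", "kwargs": {"plan": [[-0.015, -0.007, 0.019, 0, 0, 0, 0], [-0.015, -0.014, 0.038, 0, 0, 0, 0], [-0.015, -0.014, 0.038, 0, 0, 0, 0], [-0.015, -0.014, 0.038, 0, 0, 0, 0]]}}

```text
time: 10.45
tool_pos: [0.5602, 0.0946, 0.1328]
ee_rot: [2.787, -0.001, 1.359]
wrist_force: [-2.8, -1.7, 3.6]
width: 0.0075
finger_force: 30.0
```

Request:
{"fn": "servo_tool", "kwargs": {"plan": [[0, -0.004, 0.01, 0, 0, 0, 0], [0, -0.006, 0.018, 0, 0, 0, 0], [0, -0.006, 0.018, 0, 0, 0, 0]]}}

```text
time: 10.7
tool_pos: [0.5613, 0.0946, 0.133]
ee_rot: [2.783, -0.002, 1.359]
wrist_force: [-4.5, -1.7, 7.8]
width: 0.0074
finger_force: 30.3
```

Run:
```python
from h import *
np.set_printoptions(precision=4,suppress=True)
report()
```

```text
t 10.7 pos [0.5613 0.0946 0.133 ] rot [ 2.7835 -0.0016  1.3589] F [-4.4801 -1.6776  7.8446] w 0.007382448733809137 30.25173582835123
foot in fixture mm [ 7.2343  1.5303 15.2631] tcp in fix [-36.8262  -0.9674 132.9841] tool z,y in fix [ 0.3505  0.0016 -0.9366] [ 0.9366 -0.0005  0.3505]
fixture x,y,z axes in tool: [[-0.0, 1.0, 0.002], [0.937, -0.001, 0.351], [0.351, 0.002, -0.937]] q [ 0.1458 -0.1044  1.7181 -0.1309  1.1931  0.3858]
```

The plate's foot is touching the base and the stops, so I'm releasing it gently.

Request:
{"fn": "servo_tool", "kwargs": {"plan": [[0, 0, 0, 0, 0, 0, 12], [0, 0, 0, 0, 0, 0, 16], [0, 0, 0, 0, 0, 0, 24], [0, 0, 0, 0, 0, 0, 30], [0, 0, 0, 0, 0, 0, 30], [0, 0, 0, 0, 0, 0, 30], [0, 0, 0, 0, 0, 0, 30]]}}

```text
time: 11.28
tool_pos: [0.5588, 0.0947, 0.1279]
ee_rot: [2.792, 0.0, 1.359]
wrist_force: [0.9, -0.7, 0.1]
width: 0.0302
finger_force: 0.0
```

Run:
```python
from h import *
np.set_printoptions(precision=4,suppress=True)
report()
a=robot.snapshot("scene")[140:240,330:460,::-1]
a=cv2.resize(a,(520,400),interpolation=2)
cv2.imwrite("pics/m2.png",a)
```

```text
t 11.28 pos [0.5588 0.0947 0.1279] rot [2.7917 0.0001 1.3589] F [ 0.8977 -0.6646  0.1135] w 0.030167877246141138 0.0
foot in fixture mm [3.7976 0.9235 9.8527] tcp in fix [-39.2887  -1.3745 127.9378] tool z,y in fix [ 0.3428 -0.     -0.9394] [0.9394 0.0001 0.3428]
fixture x,y,z axes in tool: [[-0.0, 1.0, -0.0], [0.939, 0.0, 0.343], [0.343, -0.0, -0.939]] q [ 0.1459 -0.1011  1.7232 -0.1296  1.1931  0.3858]
```

View pics/m2.png

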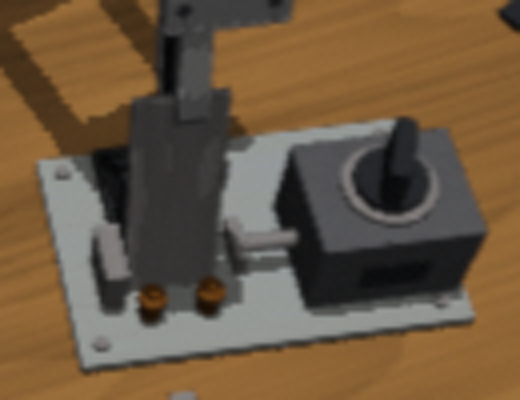

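The released plate rests back on the angle plate, its foot behind the bronze stops at (152,298) and (210,293). I'm backing the gripper out along the plate and working out the screw grip from the earlier wrist view.

Request:
{"fn": "servo_tool", "kwargs": {"plan": [[0, 0, -0.15, 0, 0, 0, 30], [0, 0, -0.35, 0, 0, 0, 30], [0, 0, -0.7, 0, 0, 0, 30], [0, 0, -1, 0, 0, 0, 30], [0, 0, -1, 0, 0, 0, 30], [0, 0, -1, 0, 0, 0, 30]]}}

```text
time: 11.83
tool_pos: [0.5264, 0.1023, 0.2251]
ee_rot: [2.786, -0.002, 1.359]
wrist_force: [-0.2, 0.5, 0.2]
width: 0.0299
finger_force: 0.0
```

Run:
```python
from h import *
np.set_printoptions(precision=4,suppress=True)
o={"tool_pos":np.array([.4573,.1366,.2688]),"ee_rot":np.array([-3.1411,-.001,1.3868])}
c=cam("wrist",o);Q=Ro.from_rotvec([.0011,-.0044,-.0007]).as_matrix();c=(c[0],Q@c[1],Q@c[2])
P=lambda z,u:FR.T@(pix(c,z,(340+u[0]/2.5,10+u[1]/2.5))-O)*1e3
print("bar ctr",P(.124,(339,150)),"disc",P(.092,(297,160)),P(.085,(290,160)))
k=[pix(c,.124,(340+u/2.5,10+v/2.5)) for u,v in [(300,108),(395,160),(378,192),(283,140)]]
d=k[1]-k[0];print(np.linalg.norm(d),np.arctan2(d[1],d[0]),np.arctan2(*(k[2]-k[3])[1::-1]),np.linalg.norm(k[2]-k[1]))
print("axis world",O+FR@[-.012,.1325,.11]);report()
```

```text
bar ctr [-10.6309 132.5076 124.    ] disc [-13.7393 132.0632  92.    ] [-14.0194 132.7244  85.    ]
0.04027941799610184 -0.6331071719966267 -0.6373658678059695 0.01205835989409258
axis world [0.6136 0.2199 0.11  ]
t 11.83 pos [0.5264 0.1023 0.2251] rot [ 2.7862 -0.0022  1.3593] F [-0.234   0.4883  0.198 ] w 0.029937502345834404 0.0
foot in fixture mm [-28.8551   1.7776 107.255 ] tcp in fix [-72.5949  -0.7985 225.0937] tool z,y in fix [ 0.348   0.0022 -0.9375] [ 0.9375 -0.0003  0.348 ]
fixture x,y,z axes in tool: [[-0.0, 1.0, 0.002], [0.938, -0.0, 0.348], [0.348, 0.002, -0.937]] q [ 0.175  -0.2062  1.6224 -0.1317  1.3951  0.3883]
```

Request:
{"fn": "servo_tool", "kwargs": {"plan": [[0.25, 0.15, 0.05, 0.05, 0, 0, 50], [0.5, 0.3, 0.1, 0.1, 0, 0, 50], [0.75, 0.45, 0.15, 0.15, 0, 0, 50], [0.9, 0.57, 0.21, 0.226, 0, 0, 50], [0.9, 0.57, 0.21, 0.226, 0, 0, 50]]}}

```text
time: 12.25
tool_pos: [0.6098, 0.1777, 0.2068]
ee_rot: [-3.117, 0.007, 1.358]
wrist_force: [-0.3, -1.4, -5.1]
width: 0.0497
finger_force: 0.0
```

Request:
{"fn": "servo_tool", "kwargs": {"plan": [[0.43, 0, 0, 0, 0, -0.1, 50], [0.43, 0, 0, 0, 0, -0.731, 50], [0.43, 0, 0, 0, 0, -0.731, 50], [0.43, 0, 0, 0, 0, -0.731, 50], [0.43, 0, 0, 0, 0, -0.731, 50], [0.43, 0, 0, 0, 0, -0.731, 50], [0.43, 0, 0, 0, 0, -0.731, 50], [0.43, 0, 0, 0, 0, -0.731, 50], [0.43, 0, 0, 0, 0, -0.731, 50], [0.43, 0, 0, 0, 0, -0.731, 50], [0.43, 0, 0, 0, 0, -0.731, 50], [0.43, 0, 0, 0, 0, -0.731, 50]]}}

```text
time: 13.25
tool_pos: [0.6125, 0.2189, 0.2205]
ee_rot: [-3.138, -0.006, 2.504]
wrist_force: [0.1, -0.5, -0.5]
width: 0.0498
finger_force: 0.0
```

Run:
```python
from h import *
np.set_printoptions(precision=4,suppress=True)
o=report();R=Ro.from_euler("xyz",o["ee_rot"]).as_matrix();print("delta tool",R.T@([.6136,.2199,.113]-o["tool_pos"]))
robot.snapshot("top");robot.snapshot("scene")
s=cam("scene");print(proj(s,[.6136,.2199,.12]),[(d["extent"],d["conf"]) for d in robot.find_in("screw_grip","scene")][:2])
```

```text
t 13.25 pos [0.6125 0.2189 0.2205] rot [-3.138  -0.0056  2.5042] F [ 0.0563 -0.515  -0.4896] w 0.049782589335951456 0.0
foot in fixture mm [-15.8808 132.1135  94.8516] tcp in fix [-12.9642 131.2843 220.5361] tool z,y in fix [-0.0065 -0.001  -1.    ] [ 0.4126  0.9109 -0.0036]
fixture x,y,z axes in tool: [[-0.911, 0.413, 0.006], [0.413, 0.911, -0.004], [-0.007, -0.001, -1.0]] q [ 0.2549  0.318   1.0366  0.0021  1.7933 -0.6781]
delta tool [-0.0009  0.0019  0.1075]
[[430.4972 176.2241]] [([428.1, 180.6, 21.7, 25.1], 0.68)]
```

Request:
{"fn": "servo_tool", "kwargs": {"plan": [[0, 0.02, 0.3, 0, 0, 0, 50], [0, 0.02, 0.6, 0, 0, 0, 50], [0, 0.02, 0.85, 0, 0, 0, 50], [0, 0.02, 1, 0, 0, 0, 50], [0, 0.02, 1, 0, 0, 0, 50]]}}

```text
time: 13.82
tool_pos: [0.6106, 0.2201, 0.1166]
ee_rot: [-3.133, -0.01, 2.506]
wrist_force: [-0.1, 0.4, -0.8]
width: 0.0499
finger_force: 0.0
```

Request:
{"fn": "servo_tool", "kwargs": {"plan": [[0, 0, 0.07, 0, 0, 0, 40], [0, 0, 0.07, 0, 0, 0, 30], [0, 0, 0.07, 0, 0, 0, 0], [0, 0, 0.07, 0, 0, 0, 0], [0, 0, 0.07, 0, 0, 0, 0], [0, 0, 0.07, 0, 0, 0, 0], [0, 0, 0.07, 0, 0, 0, 0], [0, 0, 0.07, 0, 0, 0, 0], [0, 0, 0.07, 0, 0, 0, 0], [0, 0, 0.07, 0, 0, 0, 0]]}}

```text
time: 14.65
tool_pos: [0.6134, 0.2209, 0.115]
ee_rot: [-3.14, -0.004, 2.507]
wrist_force: [0.2, 0.4, -0.9]
width: 0.0003
finger_force: 0.0
```

The fingers closed on nothing, so I'm looking.

Run:
```python
from h import *
np.set_printoptions(precision=4,suppress=True)
o=report()
a=robot.snapshot("scene")[135:235,330:460,::-1];b=robot.snapshot("wrist")[:,:,::-1];t=robot.snapshot("top")[150:260,160:300,::-1]
p=np.zeros((600,800,3),np.uint8);p[:300,:390]=cv2.resize(a,(390,300),interpolation=2);p[:300,400:782]=cv2.resize(t,(382,300),interpolation=2)
p[300:600,:480]=cv2.resize(b,(480,300))
p[300:600,490:800]=cv2.resize(b[200:400,220:427],(310,300),interpolation=2)
cv2.imwrite("pics/m3.png",p)
for n in ("scene","wrist","top"): print(n,[(np.round(d["extent"]),round(d["conf"],2)) for d in robot.find_in("screw_grip",n)][:3])
```

```text
t 14.65 pos [0.6134 0.2209 0.115 ] rot [-3.1397 -0.0044  2.507 ] F [ 0.2375  0.4088 -0.862 ] w 0.00025241064343878197 0.0
foot in fixture mm [-15.1558 134.3908 -10.6608] tcp in fix [-12.4632 133.4366 115.0278] tool z,y in fix [-0.0047  0.0001 -1.    ] [ 0.4101  0.912  -0.0019]
fixture x,y,z axes in tool: [[-0.912, 0.41, 0.004], [0.41, 0.912, -0.002], [-0.005, 0.0, -1.0]] q [ 0.2574  0.34    1.2163  0.0022  1.5895 -0.6788]
scene [(array([428., 183.,  22.,  17.]), 0.66)]
wrist [(array([322., 222.,  72.,  53.]), 0.95)]
top [(array([251., 206.,  39.,  13.]), 0.53)]
```

View pics/m3.png

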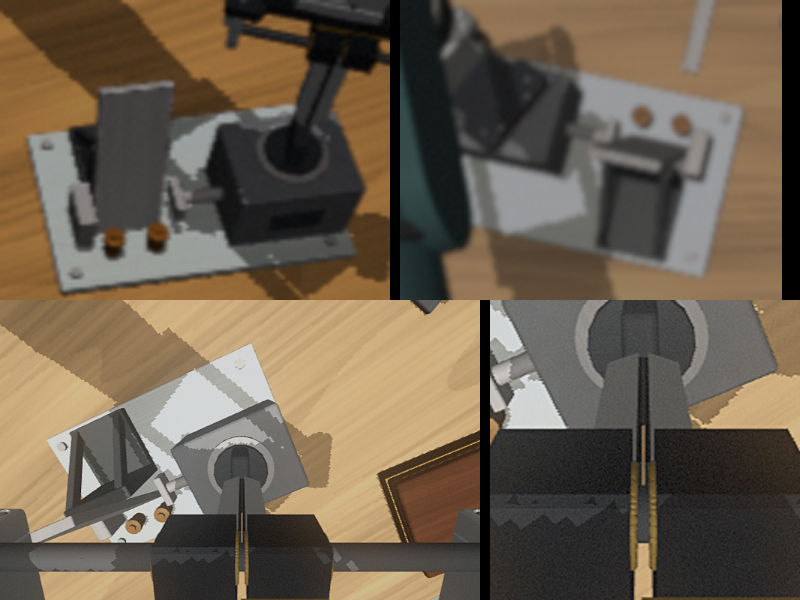

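The fingers line up with the bar in tool y, but they seem to sit short of it along tool x, with the disc centre near pixel (320,224). I'm computing the offset.

Run:
```python
from h import *
np.set_printoptions(precision=4,suppress=True)
o=robot.get_obs();c=cam("wrist",o);R=Ro.from_euler("xyz",o["ee_rot"]).as_matrix()
print("tip px",proj(c,o["tool_pos"]+R@[0,0,.017]),"axis@.124,.092",proj(c,[[.6136,.2199,.124],[.6136,.2199,.092],[.6136,.2199,.082]]))
for z,uv in [(.082,(320,225)),(.092,(320,224))]:
    w=pix(c,z,uv);print(w,R.T@(w-o["tool_pos"]))
im=cv2.imread("pics/m3.png")
b=robot.snapshot("wrist")
g=cv2.cvtColor(b,cv2.COLOR_RGB2GRAY);print(g[178:262:3,320]);print(g[215,270:370:3]);print(g[200,270:370:3]);print(g[235,270:370:3])
```

```text
tip px [[321.1964 232.6068]] axis@.124,.092 [[319.8249 249.0101]
 [320.2793 230.779 ]
 [320.3972 226.046 ]]
[0.6128 0.2201 0.082 ] [-0.0001 -0.0009  0.033 ]
[0.6098 0.2225 0.092 ] [ 0.0038 -0.0008  0.023 ]
[164 102 203 201 133  52  58  57  56  54  52  64  79  74  71  69  67  70
  70  73  39  32  37  29  37  29  35  40]
[108 111 107 152 142 145  69  78  73  77  77  76  80  70  75  70  71  71
  76  78  67  78  74  65  76  70  73  65  72 144 140 142 110 115]
[113 112 104 108 112 136 143 144 146 157  57  80  80  69  59  58  60  55
  49  60  51  79  72  75  42 149 142 143 140 119 106 105 109 109]
[104 110 105 142 142 130  71  69  71  75  74  65  70  56  65  62  74  69
  73  74  58  65  65  66  67  68  70  66  59 148 141 139 107 107]
```

The earlier wrist pictures show the open fingertips at (235,236) and (412,236) for a 94 mm opening. That puts them about 18 mm behind the TCP, not 17 mm ahead of it. So the fingers closed just above the bar, whose top is at 0.124, and the plate must have been held only by its upper edge. I'll trust this measurement and go lower, watching the force.

Request:
{"fn": "servo_tool", "kwargs": {"plan": [[0, 0, 0, 0, 0, 0, 40], [0, 0, 0, 0, 0, 0, 40], [0, 0, 0, 0, 0, 0, 40], [0, 0, 0, 0, 0, 0, 40], [0, 0, 0, 0, 0, 0, 40], [0, 0, 0, 0, 0, 0, 40], [0, 0, 0, 0, 0, 0, 40]]}}

```text
time: 15.58
tool_pos: [0.6134, 0.2209, 0.1151]
ee_rot: [-3.14, -0.004, 2.507]
wrist_force: [-0.1, -0.5, 1.1]
width: 0.0393
finger_force: 0.0
```

Request:
{"fn": "servo_tool", "kwargs": {"plan": [[0, 0, 0.05, 0, 0, 0, 40], [0, 0, 0.1, 0, 0, 0, 40], [0, 0, 0.14, 0, 0, 0, 40], [0, 0, 0.14, 0, 0, 0, 40]]}}

```text
time: 15.92
tool_pos: [0.6124, 0.2206, 0.0991]
ee_rot: [-3.137, -0.006, 2.507]
wrist_force: [-0.6, 0.5, -1.1]
width: 0.0404
finger_force: 0.0
```

Request:
{"fn": "servo_tool", "kwargs": {"plan": [[0, 0, 0.05, 0, 0, 0, 40], [0, 0, 0.1, 0, 0, 0, 40], [0, 0, 0.13, 0, 0, 0, 40], [0, 0, 0.13, 0, 0, 0, 40]]}}

```text
time: 16.25
tool_pos: [0.6126, 0.2207, 0.0867]
ee_rot: [-3.138, -0.006, 2.507]
wrist_force: [-0.5, 0.3, -0.1]
width: 0.04
finger_force: 0.0
```

There was no contact where the stated tip length would already be inside the disc, which confirms the shorter fingers. I'm closing on the bar.

Request:
{"fn": "servo_tool", "kwargs": {"plan": [[0, 0, 0, 0, 0, 0, 0], [0, 0, 0, 0, 0, 0, 0], [0, 0, 0, 0, 0, 0, 0], [0, 0, 0, 0, 0, 0, 0], [0, 0, 0, 0, 0, 0, 0], [0, 0, 0, 0, 0, 0, 0], [0, 0, 0, 0, 0, 0, 0], [0, 0, 0, 0, 0, 0, 0]]}}

```text
time: 16.92
tool_pos: [0.6129, 0.2202, 0.0884]
ee_rot: [-3.138, -0.004, 2.507]
wrist_force: [-3.3, -3.7, 3.4]
width: 0.0139
finger_force: 29.9
```

Request:
{"fn": "servo_tool", "kwargs": {"plan": [[0, 0, 0, 0, 0, 0.06, 0], [0, 0, 0, 0, 0, 0.12, 0], [0, 0, 0, 0, 0, 0.18, 0], [0, 0, 0, 0, 0, 0.24, 0], [0, 0, 0, 0, 0, 0.3, 0], [0, 0, 0, 0, 0, 0.36, 0], [0, 0, 0, 0, 0, 0.42, 0], [0, 0, 0, 0, 0, 0.48, 0], [0, 0, 0, 0, 0, 0.54, 0], [0, 0, 0, 0, 0, 0.6, 0], [0, 0, 0, 0, 0, 0.6, 0]]}}

```text
time: 17.83
tool_pos: [0.6135, 0.2205, 0.0884]
ee_rot: [-3.138, -0.001, 1.562]
wrist_force: [-2.7, -2.9, 1.7]
width: 0.0139
finger_force: 30.0
```

Run:
```python
from h import *
np.set_printoptions(precision=4,suppress=True)
o=report();print(o["wrist_torque"])
robot.snapshot("scene")
for t in("tab","tall_plate","jaw_face"): print(t,[(np.round(d["extent"]),round(d["conf"],2)) for d in robot.find_in(t,"scene")][:4])
```

```text
t 17.83 pos [0.6135 0.2205 0.0884] rot [-3.1376 -0.0005  1.5623] F [-2.7106 -2.9142  1.6841] w 0.01391055226383235 30.00452846288681
foot in fixture mm [-13.2688 135.292  -37.271 ] tcp in fix [-12.2967 133.0782  88.4268] tool z,y in fix [-0.004  -0.0003 -1.    ] [ 0.9794  0.2021 -0.004 ]
fixture x,y,z axes in tool: [[-0.202, 0.979, 0.001], [0.979, 0.202, -0.004], [-0.004, -0.0, -1.0]] q [0.2572 0.352  1.2539 0.0016 1.5394 0.2657]
[-0.6242  0.4655 -0.156 ]
tab []
tall_plate [(array([231., 266.,  37.,  36.]), 0.98), (array([373., 186.,  29.,  47.]), 0.81), (array([183., 243.,  43.,  41.]), 0.77), (array([276., 255.,  26.,  38.]), 0.56)]
jaw_face [(array([234., 227.,  40.,  41.]), 0.61), (array([396., 201.,  21.,  10.]), 0.45)]
```

Request:
{"fn": "servo_tool", "kwargs": {"plan": [[0, 0, 0, 0, 0, 0.05, 0], [0, 0, 0, 0, 0, 0.1, 0], [0, 0, 0, 0, 0, 0.15, 0], [0, 0, 0, 0, 0, 0.2, 0], [0, 0, 0, 0, 0, 0.25, 0], [0, 0, 0, 0, 0, 0.3, 0], [0, 0, 0, 0, 0, 0.35, 0], [0, 0, 0, 0, 0, 0.4, 0], [0, 0, 0, 0, 0, 0.45, 0], [0, 0, 0, 0, 0, 0.5, 0], [0, 0, 0, 0, 0, 0.55, 0], [0, 0, 0, 0, 0, 0.57, 0]]}}

```text
time: 19.03
tool_pos: [0.614, 0.2202, 0.0884]
ee_rot: [-3.14, 0.002, 0.668]
wrist_force: [-1.5, -5.3, 3.1]
width: 0.0136
finger_force: 30.0
```

Run:
```python
from h import *
np.set_printoptions(precision=4,suppress=True)
o=report();print(o["wrist_torque"])
im=robot.snapshot("scene");cv2.imwrite("pics/s9.png",im[:,:,::-1])
for t in("tab","tall_plate","jaw_face"): print(t,[(np.round(d["extent"]),round(d["conf"],2)) for d in robot.find_in(t,"scene")][:4])
s=cam("scene")
old=cv2.imread("pics/scene0.png").astype(int)
# predicted window region: housing +x face
W=lambda x,y,z:proj(s,O+FR@np.array([x,y,z]))[0]
print("window",W(.03,.1325,.045),"tab out",W(.045,.1325,.045))
u,v=W(.03,.1325,.045).astype(int);g=cv2.cvtColor(im,cv2.COLOR_RGB2GRAY)
print(g[v-8:v+12,u-18:u+19:2]);print(old.mean(2).astype(int)[v-8:v+12,u-18:u+19:2])
```

```text
t 19.03 pos [0.614  0.2202 0.0884] rot [-3.1399  0.0024  0.668 ] F [-1.5422 -5.3317  3.1015] w 0.013561376472975117 30.007495880126953
foot in fixture mm [-10.6452 134.607  -37.2814] tcp in fix [-11.7531 132.9237  88.4235] tool z,y in fix [-0.0028 -0.0007 -1.    ] [ 0.7707 -0.6371 -0.0017]
fixture x,y,z axes in tool: [[0.637, 0.771, -0.002], [0.771, -0.637, -0.002], [-0.003, -0.001, -1.0]] q [0.2571 0.3522 1.2537 0.0007 1.5385 1.1599]
[-0.847   0.265   0.2912]
tab [(array([395., 200.,  19.,  10.]), 0.72)]
tall_plate [(array([180., 242.,  43.,  40.]), 0.9), (array([374., 188.,  27.,  48.]), 0.79), (array([276., 254.,  29.,  40.]), 0.78), (array([220., 166.,  25.,  49.]), 0.66)]
jaw_face [(array([396., 202.,  24.,  13.]), 0.41)]
window [428.3338 207.1821] tab out [430.1387 212.1771]
[[ 37  46  45  45  48  69  47  47  46  46  46  45  45  45  45  44  40  33
   32]
 [ 35  47  43  46  46  62  50  46  46  46  46  43  39  32  31  31  31  30
   29]
 [ 37  47  47  46  46  47  48  46  39  33  30  30  29  29  29  30  30  28
   28]
 [ 29  45  47  46  39  33  31  29  31  30  28  30  29  29  30  28
[... 2233 characters left out ...]
  12  11  13  13  18  18  26  28  27  27  33
   93]
 [ 26  26  26  25  23  15  17  17  21  24  24  25  25  26  23  26  28  45
   98]
 [ 25  25  26  25  25  23  25  23  24  25  27  26  28  30  30  34  44  64
  110]
 [ 26  25  26  26  26  26  26  26  28  31  32  38  44  53  48  65  78  80
  127]
 [ 25  28  24  27  27  30  30  37  43  53  56  74  76  76  69  88  98  94
  130]
 [ 27  29  31  37  44  53  55  74  76  77  81  85  90  91  80 107 128 141
  139]
 [ 45  53  56  75  75  76  77  89  92  90 110 115 140 139 119  82 126 143
  142]
 [ 75  76  77  84  91  91  92 138 140 140 141 142 143 142 139 123 139 141
  142]
 [ 91  90  89 110 140 138 139 143 145 142 142 142 142 141 141 140 142 141
  140]]
```

The tab is out: a bright patch with its shadow shows at the window. I'll turn a little more to reach the end stop for margin.

Request:
{"fn": "servo_tool", "kwargs": {"plan": [[0, 0, 0, 0, 0, 0.03, 0], [0, 0, 0, 0, 0, 0.06, 0], [0, 0, 0, 0, 0, 0.09, 0], [0, 0, 0, 0, 0, 0.09, 0]]}}

```text
time: 19.57
tool_pos: [0.6142, 0.2204, 0.0885]
ee_rot: [-3.14, 0.002, 0.53]
wrist_force: [0.5, -5.1, 3.7]
width: 0.0147
finger_force: 33.1
```

Run:
```python
from h import *
np.set_printoptions(precision=4,suppress=True)
o=report();print(o["wrist_torque"])
im=robot.snapshot("scene");g=cv2.cvtColor(im,cv2.COLOR_RGB2GRAY).astype(int);old=cv2.cvtColor(cv2.imread("pics/s9.png"),cv2.COLOR_BGR2GRAY).astype(int)
print(g[205:225,418:440:2]);
a,b=g[150:215,355:395],old[150:215,355:395];print("plate change",np.abs(a-b).mean(),np.abs(g-old)[198:222,415:440].mean())
```

```text
t 19.57 pos [0.6142 0.2204 0.0885] rot [-3.1403  0.0019  0.5301] F [ 0.4922 -5.0878  3.6689] w 0.014742659650627783 33.06218884885311
foot in fixture mm [-10.1929 134.6898 -37.2458] tcp in fix [-11.5942 133.1773  88.4584] tool z,y in fix [-0.0023 -0.0003 -1.    ] [ 0.6758 -0.7371 -0.0013]
fixture x,y,z axes in tool: [[0.737, 0.676, -0.002], [0.676, -0.737, -0.001], [-0.002, -0.0, -1.0]] q [0.2573 0.3523 1.2535 0.0008 1.538  1.298 ]
[-0.9976 -0.0129  0.7802]
[[ 30  28  28  30  27  25  25  23  20  15  25]
 [ 29  28  24  27  27  24  17  15  14  14  25]
 [ 29  25  26  43  51  51  13  13  11  15  26]
 [ 29  22  56  79  81  70  19  10  11  17  28]
 [ 29  21  62  85  84  82  24  14  13  23  30]
 [ 27  22  86  88  84  82  34  19  23  28  29]
 [ 27  25  60  91  85  79  48  28  27  27  28]
 [ 29  29  39 106  79  63  38  30  31  33  31]
 [ 30  29  37  60  57  55  38  41  49  58  53]
 [ 30  34  42  56  56  60  61  82  82  84  72]
 [ 47  57  53  71  71  79  84  86  86  86  63]
 [ 84  83  82  85  83  85  86  86  85  84  73]
 [ 93  86  85  84  84  84  86  83  82  81  80]
 [120  83  84  82  81  82  82  80  81  82  80]
 [ 89  83  83  82  83  81  82  82  82  82  81]
 [ 82  85  82  83  83  84  83  80  79  81  79]
 [ 83  83  85  81  78  82  79  69  60  56  55]
 [ 79  81  93  71  60  55  56  57  62  56  55]
 [ 60  55  60  55  59  52  55  62  63  64  63]
 [ 54  49  53  54  57  55  58  63  65  64  62]]
plate change 0.808076923076923 1.345
```

The wrist torque rose to 0.78 N m, so the screw is at its end stop with the tab fully out, and the plate hasn't moved. I'm opening and rising clear.

Request:
{"fn": "servo_tool", "kwargs": {"plan": [[0, 0, 0, 0, 0, 0, 20], [0, 0, 0, 0, 0, 0, 35], [0, 0, 0, 0, 0, 0, 35], [0, 0, 0, 0, 0, 0, 35], [0, 0, -0.1, 0, 0, 0, 35], [0, 0, -0.3, 0, 0, 0, 35], [0, 0, -0.6, 0, 0, 0, 35], [0, 0, -1, 0, 0, 0, 35], [0, 0, -1, 0, 0, 0, 35], [0, 0, -1, 0, 0, 0, 35]]}}

```text
time: 20.45
tool_pos: [0.6157, 0.2217, 0.1934]
ee_rot: [-3.14, -0.006, 0.528]
wrist_force: [-0.4, 0.2, -0.4]
width: 0.0352
finger_force: 0.0
```

Run:
```python
from h import *
np.set_printoptions(precision=4,suppress=True)
o=report()
im=robot.snapshot("scene");g=cv2.cvtColor(im,cv2.COLOR_RGB2GRAY).astype(int);old=cv2.cvtColor(cv2.imread("pics/s9.png"),cv2.COLOR_BGR2GRAY).astype(int)
print(g[207:214,418:440:2]);print("plate change",np.abs(g-old)[150:215,355:390].mean())
s=cam("scene");th=.375
pl=lambda y,s_:O+FR@np.array([.0053+.0037-s_*np.sin(th),y,.0114+.0015+s_*np.cos(th)])
print("model front face corners",[proj(s,pl(y,q))[0].round(1).tolist() for y,q in[(-.034,.15),(.026,.15),(.026,0),(-.034,0)]])
print([(np.round(d["extent"]),round(d["conf"],2)) for d in robot.find_in("tall_plate","scene") if abs(d["extent"][0]-374)<15])
```

```text
t 20.45 pos [0.6157 0.2217 0.1934] rot [-3.1403 -0.0055  0.5284] F [-0.361   0.2092 -0.409 ] w 0.03515164305654735 0.0
foot in fixture mm [ -8.3148 136.8822  67.6692] tcp in fix [-10.416  134.7396 193.3544] tool z,y in fix [ 0.0032  0.0047 -1.    ] [ 0.6746 -0.7382 -0.0013]
fixture x,y,z axes in tool: [[0.738, 0.675, 0.006], [0.675, -0.738, -0.001], [0.003, 0.005, -1.0]] q [0.2575 0.3182 1.0896 0.0028 1.7288 1.3004]
[[27 24 26 42 51 50 14 11 13 14 27]
 [29 23 55 79 78 69 17 13 11 18 27]
 [27 21 62 82 81 80 23 15 13 23 27]
 [27 22 86 86 82 81 32 18 21 27 28]
 [26 23 57 87 81 78 45 25 28 28 29]
 [28 28 38 99 76 62 36 27 29 32 30]
 [28 27 38 59 56 53 35 40 48 58 52]]
plate change 1.7687912087912088
model front face corners [[361.7, 165.1], [386.4, 162.2], [383.5, 212.2], [360.9, 215.1]]
[(array([374., 185.,  29.,  49.]), 0.97)]
```

```bash
python3 -c "
from bench import robot
print(robot.close_job())"
```

```text
the job is handed in; nothing more can be done
None
```

The taller plate is leaning against the angle plate with its foot at the bronze stops. The clamp screw is turned to its end stop, the tab is out, and the job is handed in; the hand-in returned no verdict. I didn't touch the other items.

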